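# Hold the tool case lid at 45 degrees for fitting its new stay

### The arm

A 6-joint arm with a two-finger parallel gripper is mounted at the origin on the work surface; the furniture and walls round the work are solid. World frame = base frame: x ahead of the robot, y to its left, z up, the work surface at z = 0. Lengths are in mm, angles in degrees, forces in N, time in s.
With the tool pointing down it reaches from about 300 to 775 mm from the base axis. Payload 14.6 kg.
Tool frame: the origin (TCP) lies on the centre line of the jaws, within the pads' length; the fingertips stand 19 mm ahead of it and the grasp point (between the pads) is the TCP (env.tips_ahead is the distance from the TCP to the fingertips, in mm); z points along the fingers, y is the line along which they close (so a half turn about z gives the same grasp; the last joint's range is limited). The gripper opens to 94 mm and grips with 3 to 60 N. Pads are 16 mm wide; open, the fingers measure 119 mm over their backs; the gripper's body (75 mm by 177 mm) begins 78 mm behind the grasp point.
Start: joints at [-70.451, 17.183, 87.147, -0, 75.671, -3.816], TCP at [218.117, -504.89, 224.446] pointing down, gripper open.
Joint ranges: [-173.82, 173.82], [-45.26, 126.66], [13.44, 144.39], [-59.66, 239.66], [0, 175.72], [-146.38, 146.38]. Speed limits (degrees/s): [127.2, 127.2, 147.25, 180, 180, 180].

### API

Orientations are given as [roll, pitch, yaw] about the fixed x, y, z axes, in that order (R = Rz(yaw) Ry(pitch) Rx(roll)).
In Python, from cell import env gives the robot as it stands. The module is installed in compiled form; this text tells all that it offers.
- The arm moves only by the tool carry_out, never from a script. Its argument "targets" is a list of rows, each an object with "translation": the shift along the world's x, y, z in units of 25 mm (1.0 is 25 mm), a list of three; "yaw": the turn about the world's z in units of 8 degrees (1.0 is 8 degrees); "claw": the opening, from -1 (shut) to 1 (fully open). A call has 1 to 8 rows; each row is the pose to reach, as a shift and turn from the pose commanded when the call began; what a row does not reach only later rows make up. A row lasts 1/8 s, in which the tool goes at most 62.5 mm and 10.7 degrees, less where a joint would pass 70% of its speed; a pose out of reach is approached as far as the arm can. A call with a gripper value outside its range is refused whole. The fingers move at their own pace and stop on an object; "grip_force" is the grip in N (left out, the last holds). Time passes only in rows, so rows that repeat a pose let the fingers close. It gives the time, the measured TCP pose, the force, the opening and the grip force at its end, in the units of the state.
- env.state(): the state, without advancing time (a new reading comes with each control period).
- env.grab_frame(name): name is "scene" or "top" or "wrist"; returns (picture, depth): 400x640x3 uint8, red, green, blue; 400x640 float32, mm along the optical axis (not along the pixel's ray), 0 where there is no reading.
- env.camera_info(name): a dict with "fovy" (degrees; the focal length in pixels is half the picture's height over the tangent of half this angle, whatever the lens; pixels are square), "cx", "cy" (the principal point, pixels), "extrinsics" (4x4, takes a point from world to camera coordinates). Camera axes: x right, y up, looking along -z (the intrinsics and any distortion apply to the point x, -y, -z); pixel columns grow to the right and rows downward; lengths in mm; the calibration is good to about 2 mm. A picture is of the moment at which its call begins: read the wrist's pose just before it. camera_info takes no time and is no camera call; for the wrist camera it gives the pose at the moment of the call.
- env.sign_off(): hands the job in; it is judged then, once.
Trained networks look in the newest picture that a camera, given by its name, has taken for a name from the list of things; names that differ only in an ending like _2 or _b are one class to them, and where a whole thing is asked for, a point or a joint stands for the part that bears it (a point fixed in the world has none). Each returns a list of dicts, best first, with "p" (0 to 1); they miss things now and then, are a little off and sometimes report something else, mostly with a low value. They report only what shows in the picture. A call takes as long as a camera call.
- env.find_in(camera, thing): "bbox" ([left, top, right, bottom] in pixels, round what is visible of it).
- env.spot_point(camera, thing): "point" ([column, row] in pixels: a listed point, or the origin of a listed thing).
The state is a dict: "time": time; "joint_pos": joint angles; "qvel": joint speeds; "joint_efforts": joint torques, N m; "eef_pos": TCP position; "tool_rot": TCP orientation; "contact_force": force on the tool from outside, world axes, zero at the start; "ft_torque": the same for the moment, N m; "gripper_width": finger opening in mm; "grip_force": force on a finger pad.
Only numpy, scipy, OpenCV 4.12 (cv2) and the standard library are available. Lean on these libraries where they do the work, as an engineer would, in place of code of your own. Each camera call takes 0.05 s, during which the arm holds its last target. There are 200 camera calls.

### The job

I am about to screw the new stay onto the steel tool case, which will stop its lid at 45 degrees. Clear the lid first: lay the two polished stone samples from it flat on the long foam pad, side by side and set down rather than dropped, and leave the other things on the bench alone. Then raise the lid to 45 degrees (a few degrees either way will do), without letting it slam shut or swing over backwards, and finish still holding it there with the gripper: without its stay it falls shut if you let go.

Things in the scene. Friction and masses are not known exactly. Their poses are not given: they have to be found in the camera images.
- tool_case: Blue steel tool case, 204 x 343 mm, 144 mm high to its flat lid top, fixed to the bench, latches not fastened. Origin: centre of its underside; -x front, +x back (hinge side), y along its 343 mm, z up. Lid: a tray 193 x 343 mm with a 33 mm deep rim that shuts at 109 mm height; 0.8 kg, about 7 N upward at the handle starts it; it falls shut when let go at 45 degrees or less.
- tool_case_lid (a joint): Opening angle of the lid in rad: 0 shut (as it starts), growing as its front edge rises and swings to the back; 0.785 is 45 degrees; stop at 1.83 (leaning over backwards).
- lid_handle (a point): Centre of the grip bar of the lid's handle: a round bar 8 to 10 mm thick along the case's y, 100 mm long, in the middle of the lid, 23 mm clear above it; bar axis 172 mm above the bench when shut. Fixed on the lid; it can turn between closed finger pads. When shut it is 97 mm in front of and 64.5 mm above the hinge line (116 mm from it).
- lid_hinge (a point): Middle of the hinge line: runs along the case's y at its back, 98 mm behind the case's origin and 108 mm above the bench.
- foam_bed: Dense foam pad with a dusty top on which stone is laid, 349 x 98 x 20 mm, flat on the bench and fixed. Origin: centre of its underside, x along its 349 mm length, y across, top at z = 20 mm.
- sample_short: Polished stone sample, a rounded slab 50 x 60 x 22 mm (x, y, z), 0.13 to 0.25 kg, lying flat on the lid to one side of the handle. Origin: centre of its underside.
- sample_long: Polished stone sample, a slab 50 x 80 x 20 mm (x, y, z), 0.15 to 0.31 kg, lying flat on the lid on the other side of the handle. Origin: centre of its underside.
- lid_stay: Bystander: the new lid stay, two steel straps riveted end to end with a small screw plate at each end, about 150 x 50 x 10 mm, loose on the bench in front of the case, toward the foam pad. Origin: middle of its underside, x along it.
- mastic_tin: Bystander: round tin, 75 mm across and 88 mm high, loose, standing behind the case. Origin: centre of its underside.

How it is judged (in metres and radians):
On the way:
1. both stone samples lie flat on the foam pad, let go, while the lid is still shut (x of sample_short in the frame of foam_bed between -0.16 and 0.16 m and y of sample_short in the frame of foam_bed between -0.04 and 0.04 m and height (world z) of sample_short between 0.014 and 0.028 m and angle between each of sample_short, sample_long's own z axis and vertical below 0.12 rad and x of sample_long in the frame of foam_bed between -0.16 and 0.16 m and y of sample_long in the frame of foam_bed between -0.04 and 0.04 m and height (world z) of sample_long between 0.014 and 0.028 m and contact force between the fingers and sample_short below 0.1 N and contact force between the fingers and sample_long below 0.1 N and value of joint tool_case_lid below 0.06 rad), for 0.2 s.
At the end, for the whole second after the job is handed in: The lid stands still at 45 degrees, 6 degrees either way, and the gripper's fingers hold it there (over 1 N; nothing loose props it); both samples lie flat on the foam pad itself, their middles within 40 mm of its long centre line and within 160 mm of its middle along it (value of joint tool_case_lid between 0.68 and 0.89 rad and velocity of joint tool_case_lid between -0.05 and 0.05 rad/s and contact force between the fingers and tool_case above 1 N and contact force between tool_case and sample_short below 0.1 N and contact force between tool_case and sample_long below 0.1 N and contact force between tool_case and lid_stay below 0.1 N and contact force between tool_case and mastic_tin below 0.1 N and x of sample_short in the frame of foam_bed between -0.16 and 0.16 m and y of sample_short in the frame of foam_bed between -0.04 and 0.04 m and height (world z) of sample_short between 0.014 and 0.028 m and angle between each of sample_short, sample_long's own z axis and vertical below 0.12 rad and x of sample_long in the frame of foam_bed between -0.16 and 0.16 m and y of sample_long in the frame of foam_bed between -0.04 and 0.04 m and height (world z) of sample_long between 0.014 and 0.028 m); the arm keeps its last pose, push and grip.
It fails at once if a stone sample falls freely (faster than 0.7 m/s, a drop of about 25 mm) ((linear speed of sample_short above 0.7 m/s and contact force between the fingers and sample_short below 0.05 N) or (linear speed of sample_long above 0.7 m/s and contact force between the fingers and sample_long below 0.05 N)).
It fails at once if the lid falls or is slammed shut (faster than 4 rad/s, a drop of several degrees) (velocity of joint tool_case_lid below -4 rad/s).
It fails at once if the lid swings past 75 degrees (value of joint tool_case_lid above 1.31 rad).
It fails at once if a bystander is pushed more than 30 mm (distance of any of lid_stay, mastic_tin from where it was at the start of the episode above 0.03 m).
It also fails if it takes over 64 s, if anything falls off the work surface, if the arm or the gripper's body presses on something with over 40 N, if the wrist force passes 120 N, or if a joint passes its speed limit or range.

## Working session

There is one attempt and no reset: what is moved stays moved. The work goes in short steps, Python scripts to look and compute and a tool call to move; the robot and the scene stay as the last step left them, time stands still between calls to the robot, and variables do not carry over. Pictures are saved under pics/ and viewed, at most 10 in all, crops included, and the job is handed in when it is done.

Besides the shell and the picture viewer there is one more tool, called after "Call:" by a JSON object that holds its "name" and its "arguments". carry_out: Moves the arm, as the interface text tells. Its arguments: {"type":"object","properties":{"targets":{"type":"array"},"grip_force":{"type":"number"}},"required":["targets"]}

```bash
mkdir -p pics; cat > h.py <<'E'
import numpy as np, cv2
from cell import env
def ray(ci,px):
    f=200/np.tan(np.radians(ci["fovy"])/2); E=np.array(ci["extrinsics"])
    d=np.array([(px[0]-ci["cx"])/f,-(px[1]-ci["cy"])/f,-1.]); R=E[:3,:3]
    return -R.T@E[:3,3], R.T@d      # depth along axis multiplies d
def cloud(ci,dep):
    v,u=np.mgrid[0:400,0:640]; f=200/np.tan(np.radians(ci["fovy"])/2); E=np.array(ci["extrinsics"])
    d=np.stack([(u-ci["cx"])/f,-(v-ci["cy"])/f,-np.ones(u.shape)],-1)*dep[...,None]
    P=(d-E[:3,3])@E[:3,:3]; P[dep<=0]=np.nan; return P
E
python3 - <<'E'
from h import *
print({k:v for k,v in env.camera_info("top").items()}, env.state())
ims=[]
for c in ("top","scene"):
    im,dep=env.grab_frame(c); ci=env.camera_info(c); np.savez("pics/%s.npz"%c,im=im,dep=dep)
    cv2.imwrite("pics/%s1.png"%c,im[...,::-1]); P=cloud(ci,dep)
    for n in ("tool_case","foam_bed","sample_short","sample_long","lid_stay","mastic_tin","lid_handle","lid_hinge"):
        s=env.spot_point(c,n)[:2]; b=env.find_in(c,n)[:1]
        for q in s:
            u,v=np.round(q["point"]).astype(int); print(c,n,round(q["p"],2),(u,v),P[min(max(v,0),399),min(max(u,0),639)].round(), [np.round(x["bbox"]) for x in b])
E
```

```text
{'fovy': 46.54781761127088, 'cx': 318.8694486513709, 'cy': 208.64571774003514, 'extrinsics': array([[ 2.12964256e-01, -9.76976559e-01, -1.27683105e-02,
        -1.57506846e+02],
       [ 7.65318758e-01,  1.58674062e-01,  6.23786615e-01,
        -4.80961691e+02],
       [-6.07398900e-01, -1.42616080e-01,  7.81490390e-01,
        -1.06895688e+03],
       [ 0.00000000e+00,  0.00000000e+00,  0.00000000e+00,
         1.00000000e+00]])} {'time': 0.0, 'joint_pos': array([-7.04517592e+01,  1.72160929e+01,  8.71820034e+01,  4.20606852e-04,
        7.56698465e+01, -3.81508450e+00]), 'qvel': array([ 0.10243965,  0.03125478,  0.0427933 ,  0.01110371, -0.00735187,
        0.01919669]), 'joint_efforts': array([-9.79356191e-04, -5.31814027e+01, -3.52740026e+01,  7.07681291e-02,
        2.44451640e-02, -1.17370096e-04]), 'eef_pos': array([ 218.03020536, -504.66518778,  223.86929765]), 'tool_rot': array([-1.79932235e+02, -4.92717464e-03,  2.33632180e+01]), 'contact_force': array([0.25590246, 0.1896154 , 0.84059763]), 'ft_torque': array([-0.00520257,  0.01353488,  0.00622721]), 'grip_force': 0.0, 'gri
[... 1124 characters left out ...]
 np.int64(283)) [ 469. -337.  166.] [array([287., 264., 316., 296.])]
scene sample_long 0.17 (np.int64(374), np.int64(308)) [ 675. -403.   84.] [array([287., 264., 316., 296.])]
scene lid_stay 0.7 (np.int64(266), np.int64(189)) [388.  80.  12.] [array([252., 175., 280., 206.])]
scene mastic_tin 0.6 (np.int64(377), np.int64(310)) [ 682. -411.   86.] [array([364., 288., 394., 321.])]
scene lid_handle 0.83 (np.int64(317), np.int64(242)) [ 531. -223.  177.] [array([274., 192., 362., 312.])]
scene lid_hinge 0.87 (np.int64(351), np.int64(260)) [ 628. -261.  112.] [array([275., 193., 364., 328.])]
scene lid_hinge 0.73 (np.int64(265), np.int64(191)) [383.  80.   1.] [array([275., 193., 364., 328.])]
```

```bash
python3 - <<'E'
from h import *
a=cv2.imread("pics/scene1.png"); b=cv2.imread("pics/top1.png")
a=cv2.resize(a[90:350,180:460],None,fx=2.1,fy=2.1,interpolation=cv2.INTER_CUBIC); cv2.imwrite("pics/s2.png",a)
def rect(P,m,name):
    q=P[m][:,:2]; r=cv2.minAreaRect(q.astype(np.float32)); bx=cv2.boxPoints(r)
    print(name,len(q),np.round(r[0],1),np.round(r[1],1),round(r[2],1),"z",np.nanmedian(P[m][:,2]).round(1))
for c in ("top","scene"):
    d=np.load("pics/%s.npz"%c); P=cloud(env.camera_info(c),d["dep"]); Z=P[...,2]; X=P[...,0]; Y=P[...,1]
    roi=(X>250)&(X<900)&(abs(Y)<550)
    print(c,"bench z",np.nanmedian(Z[roi&(Z<10)]))
    for nm,m in (("lid",roi&(abs(Z-144)<8)&(Y<-50)),("hi",roi&(Z>155)&(Z<185)&(Y<-50)),("foam",roi&(abs(Z-20)<5)&(Y>0))):
        n,l,st,ce=cv2.connectedComponentsWithStats(m.astype(np.uint8))
        for i in range(1,n):
            if st[i,4]>25: rect(P,l==i,c+" "+nm+str(ce[i].round()))
E
```

```text
top bench z -0.11009420237923997
top lid[382. 195.] 1956 [ 572.9 -230. ] [344.2 122.8] 70.7 z 143.5
top hi[344. 195.] 249 [ 564.8 -109.4] [59.5 46.8] 67.5 z 165.5
top hi[372. 203.] 86 [ 545.  -194.6] [69.5 11.2] 75.0 z 175.0
top foam[179. 250.] 1034 [386.6 325.1] [102.3 149.1] 30.3 z 19.9
scene bench z -0.21811405420800503
scene lid[319. 251.] 6010 [ 537.4 -217.8] [349.1 193.5] 70.6 z 144.3
scene lid[303. 338.] 201 [ 466.8 -488.4] [64.9 68.7] 33.2 z 137.8
scene lid[297. 355.] 363 [ 453.7 -522.1] [ 65.1 144. ] 77.1 z 137.6
scene lid[268. 361.] 97 [ 365.7 -534.7] [42. 44.] 17.0 z 137.4
scene lid[258. 366.] 41 [ 342.1 -538.7] [17.1 31.8] 67.2 z 137.5
scene hi[324. 210.] 277 [ 565.6 -111.9] [61.9 46.3] 67.7 z 166.2
scene hi[318. 243.] 136 [ 536.1 -222.2] [118.2  10.1] 70.9 z 176.5
scene hi[300. 279.] 519 [ 473.8 -322.9] [81.7 51.1] 57.7 z 164.2
scene foam[279. 153.] 1797 [437.4 238. ] [101.5 354.8] 31.3 z 20.4
scene foam[228. 174.] 31 [262.2 150.3] [20.5 42.6] 1.3 z 20.8
scene foam[239. 199.] 33 [296.7  47.1] [70.7 27.5] 34.6 z 20.1
```

View pics/s2.png

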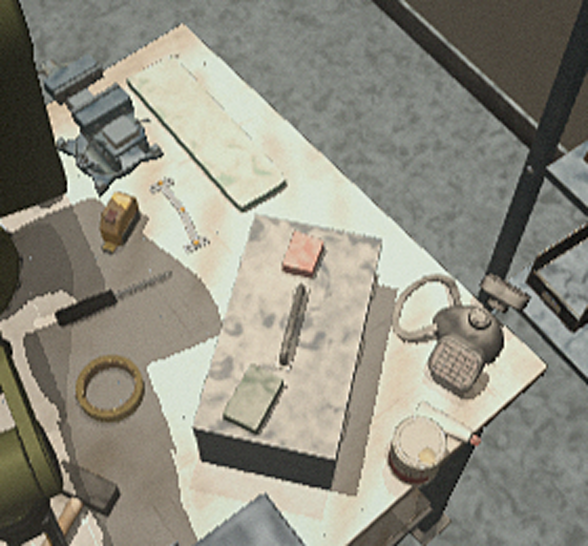

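View pics/top1.png

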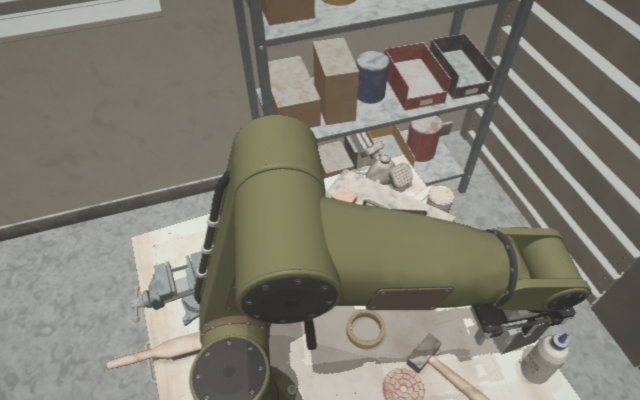

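The scene picture shows the red short sample at crop (303,253), the green long sample at (253,398) and the handle at (293,325). It also shows the pad from (185,65) to (265,195) and the stay at (180,215). The top view is mostly blocked by the arm. I'll go above the long sample first.

Call:
{"name": "carry_out", "arguments": {"targets": [{"translation":[1.3,0.9,0.6],"yaw":0.6,"claw":1},{"translation":[2.6,1.8,1.2],"yaw":1.2,"claw":1},{"translation":[4.2,3.0,1.8],"yaw":1.9,"claw":1},{"translation":[5.8,4.1,2.0],"yaw":2.6,"claw":1},{"translation":[7.4,5.2,2.0],"yaw":3.3,"claw":1},{"translation":[8.8,6.3,2.0],"yaw":3.9,"claw":1},{"translation":[10.2,7.3,2.0],"yaw":4.3,"claw":1},{"translation":[10.2,7.3,2.0],"yaw":4.3,"claw":1}], "grip_force": 20}}

```text
time: 2.7
eef_pos: [474.8, -320.7, 274.1]
tool_rot: [-180.0, -0.0, 58.0]
contact_force: [-1.0, -0.9, 0.5]
gripper_width: 94.1
grip_force: 0.0
```

```bash
cat > w.py <<'E'
from h import *
import sys
def look(cam,tag,zones):
    s=env.state(); ci=env.camera_info(cam); im,dep=env.grab_frame(cam); cv2.imwrite("pics/%s.png"%tag,im[...,::-1])
    P=cloud(ci,dep); Z=P[...,2]
    print("tcp",s["eef_pos"].round(1),"yaw",s["tool_rot"].round(1),"F",s["contact_force"].round(1),"w",round(s["gripper_width"],1))
    for nm,(z0,z1,mn) in zones.items():
        m=(Z>z0)&(Z<z1)&(P[...,0]>200)&(P[...,0]<800)
        n,l,st,ce=cv2.connectedComponentsWithStats(m.astype(np.uint8))
        for i in range(1,n):
            if st[i,4]>mn:
                q=P[l==i]; r=cv2.minAreaRect(q[:,:2].astype(np.float32))
                print(cam,nm,ce[i].round(),st[i,4],"c",np.round(r[0],1),"size",np.round(r[1],1),"ang",round(r[2],1),"z",np.median(q[:,2]).round(1))
    return P
E
python3 - <<'E'
from w import *
look("wrist","w1",{"lid":(138,150,300),"samp":(158,171,150),"bar":(171,182,50)})
look("top","t2",{"lid":(138,150,300),"samp":(158,171,80),"bar":(171,182,50)})
for n in ("sample_long","sample_short","lid_handle"):
    print(n,env.find_in("wrist",n)[:1],env.spot_point("wrist",n)[:1])
E
```

```text
tcp [ 474.8 -320.7  274.1] yaw [-180.   -0.   58.] F [-1.  -0.9  0.5] w 94.1
wrist lid [325. 111.] 45108 c [ 522.2 -263.3] size [249.2 193.6] ang 70.7 z 144.2
wrist samp [317. 203.] 4426 c [ 474.6 -322.4] size [80.3 49.3] ang 56.9 z 164.3
wrist bar [316.  64.] 1643 c [ 536.1 -223.9] size [103.2   9.8] ang 70.6 z 177.4
tcp [ 473.7 -321.7  274.2] yaw [-180.     0.    57.9] F [-0.2 -0.6  0.9] w 93.9
top lid [400. 230.] 3420 c [ 521. -261.] size [251.1 197.2] ang 70.8 z 143.4
top samp [419. 237.] 513 c [ 473.8 -321.1] size [81.6 54.7] ang 58.6 z 163.4
top bar [390. 211.] 82 c [ 528.5 -239.5] size [63.  11.9] ang 69.6 z 175.9
top bar [559. 341.] 129 c [ 249.8 -636.2] size [30.1 29.9] ang 11.6 z 175.2
sample_long [{'bbox': [289.7, 159.6, 346.4, 247.4], 'p': 0.58}] [{'point': [314.1, 198.3], 'p': 0.57}]
sample_short [] []
lid_handle [{'bbox': [187.1, 0.0, 444.6, 260.4], 'p': 0.71}] [{'point': [315.1, 60.0], 'p': 0.95}]
```

View pics/w1.png

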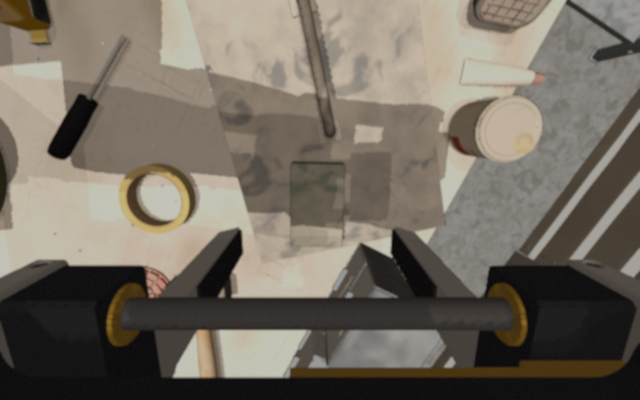

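The wrist view shows the long sample at (317,203), squarely between the fingers, with its top at 164 mm. The handle bar is at (316,64). I'll descend and grip.

Call:
{"name": "carry_out", "arguments": {"targets": [{"translation":[0,0,-1.0],"yaw":0,"claw":1},{"translation":[0,0,-2.2],"yaw":0,"claw":1},{"translation":[0,0,-3.2],"yaw":0,"claw":1},{"translation":[0,0,-3.9],"yaw":0,"claw":1},{"translation":[0,0,-4.2],"yaw":0,"claw":1},{"translation":[0,0,-4.25],"yaw":0,"claw":1},{"translation":[0,0,-4.25],"yaw":0,"claw":-0.3},{"translation":[0,0,-4.25],"yaw":0,"claw":-0.3}], "grip_force": 25}}

```text
time: 4.1
eef_pos: [473.3, -322.5, 168.9]
tool_rot: [179.9, 0.0, 57.8]
contact_force: [0.8, -0.4, -0.1]
gripper_width: 77.3
grip_force: 0.0
```

Call:
{"name": "carry_out", "arguments": {"targets": [{"translation":[0,0,0],"yaw":0,"claw":-0.3},{"translation":[0,0,0],"yaw":0,"claw":-0.3},{"translation":[0,0,0],"yaw":0,"claw":-0.3},{"translation":[0,0,0],"yaw":0,"claw":-0.3}]}}

```text
time: 4.6
eef_pos: [473.2, -322.4, 168.3]
tool_rot: [180.0, 0.0, 57.8]
contact_force: [0.1, -0.4, 0.2]
gripper_width: 49.6
grip_force: 25.0
```

Call:
{"name": "carry_out", "arguments": {"targets": [{"translation":[0,0,0.2],"yaw":0,"claw":-0.3},{"translation":[0,0,0.8],"yaw":0,"claw":-0.3},{"translation":[0,0,1.8],"yaw":0,"claw":-0.3},{"translation":[0,0.5,2.8],"yaw":0,"claw":-0.3},{"translation":[0,1.6,3.6],"yaw":-0.3,"claw":-0.3},{"translation":[0,3.2,4.0],"yaw":-0.8,"claw":-0.3},{"translation":[0.1,5.0,4.0],"yaw":-1.2,"claw":-0.3},{"translation":[0.1,6.8,4.0],"yaw":-1.6,"claw":-0.3}], "grip_force": 35}}

```text
time: 5.6
eef_pos: [475.5, -151.1, 269.4]
tool_rot: [179.9, -0.0, 44.8]
contact_force: [0.2, 0.1, -0.7]
gripper_width: 49.9
grip_force: 35.0
```

Call:
{"name": "carry_out", "arguments": {"targets": [{"translation":[0,1.8,0],"yaw":-0.3,"claw":-0.3},{"translation":[0.1,3.6,0],"yaw":-0.6,"claw":-0.3},{"translation":[0.1,5.4,0],"yaw":-0.9,"claw":-0.3},{"translation":[0.2,7.2,0],"yaw":-1.2,"claw":-0.3},{"translation":[0.2,9.0,0],"yaw":-1.4,"claw":-0.3},{"translation":[0.3,10.8,0],"yaw":-1.6,"claw":-0.3},{"translation":[0.3,12.0,-0.5],"yaw":-1.7,"claw":-0.3},{"translation":[0.3,12.6,-1.0],"yaw":-1.7,"claw":-0.3}]}}

```text
time: 6.6
eef_pos: [483.0, 163.8, 243.5]
tool_rot: [180.0, -0.0, 31.5]
contact_force: [0.7, -0.8, -2.5]
gripper_width: 49.5
grip_force: 35.0
```

```bash
python3 - <<'E'
from w import *
look("wrist","w2",{"pad":(15,25,1000)})
look("scene","s3",{"pad":(15,25,300)})
E
```

```text
tcp [483.  163.8 243.5] yaw [180.   -0.   31.5] F [ 0.7 -0.8 -2.5] w 49.5
wrist pad [232. 176.] 16169 c [438.3 240.2] size [ 97.4 348.8] ang 31.3 z 20.7
tcp [482.5 164.3 241.6] yaw [-1.80e+02  1.00e-01  3.15e+01] F [ 0.1  1.1 -3.7] w 49.9
scene pad [278. 152.] 1761 c [437.5 239.2] size [101.2 354.3] ang 31.2 z 20.3
```

View pics/w2.png

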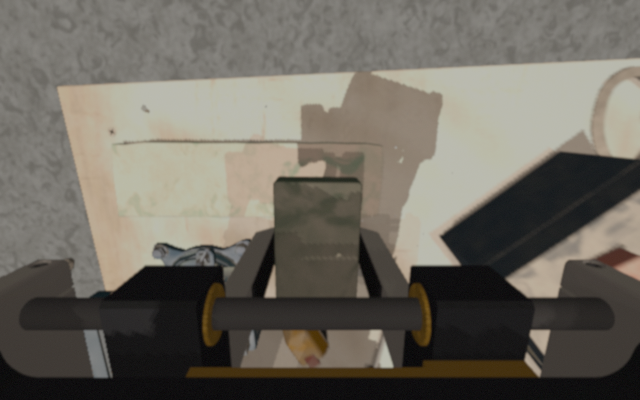

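The wrist view shows the long sample held at (317,240) above the pad's near end, with the pad spanning (113–383, 140–215). The vise at (200,250) is well clear. Next I'll lower it.

Call:
{"name": "carry_out", "arguments": {"targets": [{"translation":[0.05,0,-1.2],"yaw":0,"claw":-0.3},{"translation":[0.05,0,-2.8],"yaw":0,"claw":-0.3},{"translation":[0.05,0,-4.4],"yaw":0,"claw":-0.3},{"translation":[0.05,0,-5.9],"yaw":0,"claw":-0.3},{"translation":[0.05,0,-6.9],"yaw":0,"claw":-0.3},{"translation":[0.05,0,-7.5],"yaw":0,"claw":-0.3},{"translation":[0.05,0,-7.8],"yaw":0,"claw":-0.3},{"translation":[0.05,0,-7.9],"yaw":0,"claw":-0.3}]}}

```text
time: 7.7
eef_pos: [484.8, 162.5, 46.1]
tool_rot: [180.0, -0.0, 31.4]
contact_force: [0.2, 0.4, -1.5]
gripper_width: 49.8
grip_force: 35.0
```

Call:
{"name": "carry_out", "arguments": {"targets": [{"translation":[0,0,0],"yaw":0,"claw":-0.3},{"translation":[0,0,-0.03],"yaw":0,"claw":-0.3},{"translation":[0,0,-0.05],"yaw":0,"claw":-0.3}]}}

```text
time: 8.07
eef_pos: [484.5, 162.7, 44.7]
tool_rot: [180.0, -0.0, 31.4]
contact_force: [-0.2, -1.0, -1.9]
gripper_width: 49.9
grip_force: 35.0
```

Call:
{"name": "carry_out", "arguments": {"targets": [{"translation":[0,0,-0.03],"yaw":0,"claw":-0.3},{"translation":[0,0,-0.05],"yaw":0,"claw":-0.3},{"translation":[0,0,-0.05],"yaw":0,"claw":-0.3}]}}

```text
time: 8.45
eef_pos: [484.6, 162.7, 44.5]
tool_rot: [180.0, -0.0, 31.4]
contact_force: [-7.5, -2.8, 16.7]
gripper_width: 49.4
grip_force: 35.0
```

Contact is made, so I'll release and rise.

Call:
{"name": "carry_out", "arguments": {"targets": [{"translation":[0,0,0.02],"yaw":0,"claw":0.2},{"translation":[0,0,0.02],"yaw":0,"claw":0.5},{"translation":[0,0,0.02],"yaw":0,"claw":0.8},{"translation":[0,0,0.02],"yaw":0,"claw":0.8},{"translation":[0,0,0.5],"yaw":0,"claw":0.8},{"translation":[0,0,1.8],"yaw":0,"claw":0.8},{"translation":[0,0,3.6],"yaw":0,"claw":1},{"translation":[0,0,5.5],"yaw":0,"claw":1}]}}

```text
time: 9.45
eef_pos: [484.1, 162.5, 182.8]
tool_rot: [180.0, -0.0, 31.4]
contact_force: [-0.0, 0.3, 0.6]
gripper_width: 93.9
grip_force: 0.0
```

```bash
python3 - <<'E'
from w import *
look("scene","s4",{"onpad":(33,48,60),"lidsamp":(158,171,100)})
look("wrist","w3",{"onpad":(33,48,300),"lidsamp":(158,171,100)})
E
```

```text
tcp [484.1 162.5 182.8] yaw [180.   -0.   31.4] F [-0.   0.3  0.6] w 93.9
scene onpad [223. 164.] 131 c [240.9 181.6] size [ 40.5 108.7] ang 34.7 z 38.9
scene onpad [291. 163.] 289 c [484.7 162. ] size [85.  55.9] ang 30.0 z 40.4
scene onpad [236. 197.] 62 c [288.   56.5] size [67.6 36.2] ang 61.6 z 40.1
scene onpad [393. 268.] 95 c [ 763.2 -271.4] size [17.  72.8] ang 52.2 z 43.6
scene onpad [306. 312.] 100 c [ 481.1 -379.8] size [  4.8 187.5] ang 70.5 z 41.1
scene onpad [221. 321.] 337 c [ 230.2 -375.3] size [38.6 87. ] ang 58.7 z 38.3
scene lidsamp [324. 210.] 255 c [ 564.7 -111.1] size [59.8 46.6] ang 65.6 z 166.0
tcp [486.2 163.1 189.2] yaw [179.9  -0.5  31.4] F [0.8 0.2 6.9] w 93.7
wrist onpad [316. 195.] 3503 c [485.3 163. ] size [79.9 50. ] ang 30.7 z 40.6
wrist onpad [548. 215.] 1770 c [591.3 -58.2] size [ 36.4 193. ] ang 81.3 z 40.8
wrist onpad [297. 352.] 343 c [308.8  75. ] size [25.7 55. ] ang 10.4 z 40.3
```

The long sample lies flat at (485,163). Next is the short one.

Call:
{"name": "carry_out", "arguments": {"targets": [{"translation":[0,-0.5,1.5],"yaw":0.3,"claw":1},{"translation":[0.4,-2.0,3.2],"yaw":1.0,"claw":1},{"translation":[0.9,-3.8,3.7],"yaw":1.8,"claw":1},{"translation":[1.5,-5.6,3.7],"yaw":2.6,"claw":1},{"translation":[2.1,-7.4,3.7],"yaw":3.4,"claw":1},{"translation":[2.7,-9.2,3.7],"yaw":4.1,"claw":1},{"translation":[3.2,-10.9,3.7],"yaw":4.5,"claw":1},{"translation":[3.2,-10.9,3.7],"yaw":4.5,"claw":1}]}}

```text
time: 10.55
eef_pos: [564.4, -112.2, 272.5]
tool_rot: [-179.9, 0.0, 67.2]
contact_force: [0.1, 1.1, -0.5]
gripper_width: 93.8
grip_force: 0.0
```

```bash
python3 - <<'E'
from w import *
look("wrist","w4",{"lid":(138,150,300),"samp":(158,171,150),"bar":(171,182,50)})
look("top","t4",{"samp":(158,171,80)})
print(env.state()["eef_pos"])
E
```

```text
tcp [ 564.4 -112.2  272.5] yaw [-179.9    0.    67.2] F [ 0.1  1.1 -0.5] w 93.8
wrist lid [327. 211.] 25785 c [ 565.8 -139.8] size [175.4 193.4] ang 70.6 z 144.1
wrist lid [331. 349.] 6373 c [ 514.3 -285.8] size [ 63.5 194.7] ang 67.7 z 144.1
wrist samp [317. 201.] 3014 c [ 566.3 -110.1] size [59.4 45.5] ang 66.3 z 166.3
wrist bar [332. 279.] 362 c [ 550.8 -182.6] size [36.4  9.7] ang 70.5 z 176.8
wrist bar [335. 344.] 292 c [ 526.7 -251. ] size [39.9  9.7] ang 70.6 z 177.2
tcp [ 564.2 -110.7  272.7] yaw [-179.9    0.    67.2] F [-0.3 -0.1 -0.1] w 93.7
top samp [344. 196.] 303 c [ 564.5 -110.7] size [59.8 49.8] ang 65.5 z 165.2
[ 564.13797805 -109.79413427  272.91344953]
```

Call:
{"name": "carry_out", "arguments": {"targets": [{"translation":[0.04,0,-1.0],"yaw":-0.1,"claw":1},{"translation":[0.04,0,-2.2],"yaw":-0.1,"claw":1},{"translation":[0.04,0,-3.2],"yaw":-0.1,"claw":1},{"translation":[0.04,0,-3.9],"yaw":-0.1,"claw":1},{"translation":[0.04,0,-4.2],"yaw":-0.1,"claw":1},{"translation":[0.04,0,-4.3],"yaw":-0.1,"claw":1},{"translation":[0.04,0,-4.3],"yaw":-0.1,"claw":-0.3},{"translation":[0.04,0,-4.3],"yaw":-0.1,"claw":-0.3}], "grip_force": 30}}

```text
time: 11.65
eef_pos: [565.6, -110.0, 166.3]
tool_rot: [179.9, -0.0, 66.6]
contact_force: [-0.3, 0.2, 0.8]
gripper_width: 77.6
grip_force: 0.0
```

Call:
{"name": "carry_out", "arguments": {"targets": [{"translation":[0,0,0],"yaw":0,"claw":-0.3},{"translation":[0,0,0],"yaw":0,"claw":-0.3},{"translation":[0,0,0],"yaw":0,"claw":-0.3},{"translation":[0,0,0],"yaw":0,"claw":-0.3}]}}

```text
time: 12.15
eef_pos: [565.4, -109.9, 165.7]
tool_rot: [180.0, -0.0, 66.6]
contact_force: [-0.2, -0.6, 0.1]
gripper_width: 45.0
grip_force: 29.9
```

Call:
{"name": "carry_out", "arguments": {"targets": [{"translation":[0,0,0.2],"yaw":0,"claw":-0.3},{"translation":[0,0,0.4],"yaw":0,"claw":-0.3},{"translation":[0,0,0.6],"yaw":0,"claw":-0.3},{"translation":[0,0,0.6],"yaw":0,"claw":-0.3}], "grip_force": 35}}

```text
time: 12.65
eef_pos: [565.5, -109.9, 181.2]
tool_rot: [180.0, -0.0, 66.6]
contact_force: [0.1, -0.2, -2.3]
gripper_width: 44.8
grip_force: 34.9
```

Call:
{"name": "carry_out", "arguments": {"targets": [{"translation":[0,0,1.0],"yaw":0,"claw":-0.3},{"translation":[-0.1,0.4,2.2],"yaw":-0.2,"claw":-0.3},{"translation":[-0.6,1.6,3.0],"yaw":-0.8,"claw":-0.3},{"translation":[-1.2,3.2,3.2],"yaw":-1.4,"claw":-0.3},{"translation":[-1.8,4.8,3.2],"yaw":-2.0,"claw":-0.3},{"translation":[-2.4,6.4,3.2],"yaw":-2.6,"claw":-0.3},{"translation":[-3.0,8.0,3.2],"yaw":-3.2,"claw":-0.3},{"translation":[-3.6,9.6,3.0],"yaw":-3.6,"claw":-0.3}]}}

```text
time: 13.65
eef_pos: [474.8, 131.3, 255.9]
tool_rot: [180.0, -0.0, 37.6]
contact_force: [0.6, 1.5, -1.6]
gripper_width: 45.1
grip_force: 34.9
```

Call:
{"name": "carry_out", "arguments": {"targets": [{"translation":[-0.6,1.6,-0.3],"yaw":-0.3,"claw":-0.3},{"translation":[-1.2,3.2,-0.7],"yaw":-0.5,"claw":-0.3},{"translation":[-1.7,4.5,-1.5],"yaw":-0.7,"claw":-0.3},{"translation":[-2.0,5.2,-2.5],"yaw":-0.8,"claw":-0.3},{"translation":[-2.1,5.4,-3.5],"yaw":-0.8,"claw":-0.3},{"translation":[-2.1,5.4,-4.5],"yaw":-0.8,"claw":-0.3},{"translation":[-2.1,5.4,-4.8],"yaw":-0.8,"claw":-0.3},{"translation":[-2.1,5.4,-4.8],"yaw":-0.8,"claw":-0.3}]}}

```text
time: 14.65
eef_pos: [423.0, 265.1, 135.9]
tool_rot: [-180.0, 0.0, 31.4]
contact_force: [-0.5, 0.3, -2.1]
gripper_width: 44.6
grip_force: 34.9
```

```bash
python3 - <<'E'
from w import *
look("wrist","w5",{"onpad":(33,48,300)})
look("scene","s5",{"held":(100,175,60),"onpad":(33,48,200)})
im=cv2.imread("pics/s5.png"); cv2.imwrite("pics/s5c.png",np.hstack([cv2.resize(im[90:240,220:370],(400,400)),cv2.resize(cv2.imread("pics/w5.png")[100:350,190:440],(400,400))]))
E
```

```text
tcp [423.  265.1 135.9] yaw [-180.     0.    31.4] F [-0.5  0.3 -2.1] w 44.6
wrist onpad [451. 205.] 5202 c [485.  163.2] size [80.3 50.7] ang 30.7 z 40.5
wrist onpad [307. 332.] 367 c [314.9 206.2] size [ 5.  67.4] ang 33.5 z 46.0
tcp [423.2 265.2 136.5] yaw [ 1.80e+02 -1.00e-01  3.14e+01] F [-0.1  0.1 -2.1] w 44.8
scene held [268. 126.] 210 c [418.2 256.3] size [51.9 72.2] ang 52.4 z 136.4
scene held [216. 126.] 337 c [240.  277.7] size [97.4 79.6] ang 89.9 z 143.6
scene held [232. 147.] 723 c [291.9 185.1] size [94.2 99.1] ang 33.2 z 131.5
scene held [318. 252.] 7312 c [ 536.3 -218.7] size [347.4 204.9] ang 70.7 z 144.0
scene held [280. 366.] 3947 c [ 396.1 -539. ] size [239.2 121.8] ang 31.2 z 135.3
scene onpad [292. 163.] 281 c [484.4 161.4] size [82.4 55.7] ang 29.6 z 40.4
scene onpad [221. 321.] 336 c [ 230.6 -376.3] size [39.4 85.4] ang 59.8 z 38.7
```

View pics/s5c.png

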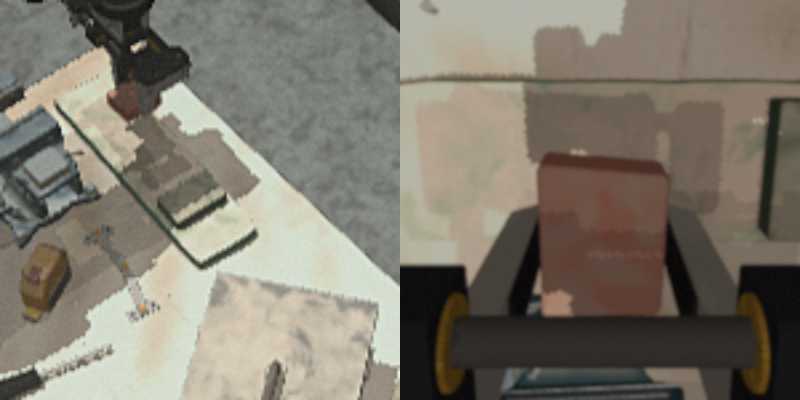

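The red sample is held almost level, with a slight tilt, above the pad at crop (130,100). The long one lies on the pad at (190,200). I'll lower it gently and watch the force.

Call:
{"name": "carry_out", "arguments": {"targets": [{"translation":[0,0,-0.8],"yaw":0,"claw":-0.3},{"translation":[0,0,-1.8],"yaw":0,"claw":-0.3},{"translation":[0,0,-2.6],"yaw":0,"claw":-0.3},{"translation":[0,0,-3.2],"yaw":0,"claw":-0.3},{"translation":[0,0,-3.5],"yaw":0,"claw":-0.3},{"translation":[0,0,-3.6],"yaw":0,"claw":-0.3},{"translation":[0,0,-3.6],"yaw":0,"claw":-0.3}]}}

```text
time: 15.62
eef_pos: [423.1, 265.2, 46.1]
tool_rot: [180.0, -0.0, 31.4]
contact_force: [0.4, 0.8, -2.4]
gripper_width: 45.0
grip_force: 34.9
```

Call:
{"name": "carry_out", "arguments": {"targets": [{"translation":[0,0,-0.04],"yaw":0,"claw":-0.3},{"translation":[0,0,-0.08],"yaw":0,"claw":-0.3},{"translation":[0,0,-0.08],"yaw":0,"claw":-0.3}]}}

```text
time: 16.0
eef_pos: [422.9, 265.1, 43.7]
tool_rot: [-180.0, 0.0, 31.4]
contact_force: [0.2, -0.2, -1.8]
gripper_width: 45.3
grip_force: 34.9
```

Call:
{"name": "carry_out", "arguments": {"targets": [{"translation":[0,0,-0.03],"yaw":0,"claw":-0.3},{"translation":[0,0,-0.05],"yaw":0,"claw":-0.3},{"translation":[0,0,-0.05],"yaw":0,"claw":-0.3}]}}

```text
time: 16.38
eef_pos: [422.8, 265.1, 42.4]
tool_rot: [180.0, 0.0, 31.4]
contact_force: [-0.4, 0.1, -1.5]
gripper_width: 45.1
grip_force: 34.9
```

Call:
{"name": "carry_out", "arguments": {"targets": [{"translation":[0,0,-0.02],"yaw":0,"claw":-0.3},{"translation":[0,0,-0.04],"yaw":0,"claw":-0.3},{"translation":[0,0,-0.04],"yaw":0,"claw":-0.3}]}}

```text
time: 16.75
eef_pos: [422.9, 265.1, 42.0]
tool_rot: [180.0, -0.0, 31.4]
contact_force: [-3.6, -2.1, 7.9]
gripper_width: 45.1
grip_force: 35.0
```

Contact again, so I'll release, rise and check.

Call:
{"name": "carry_out", "arguments": {"targets": [{"translation":[0,0,0],"yaw":0,"claw":0.1},{"translation":[0,0,0],"yaw":0,"claw":0.5},{"translation":[0,0,0.02],"yaw":0,"claw":0.8},{"translation":[0,0,0.02],"yaw":0,"claw":0.8},{"translation":[0,0,0.5],"yaw":0,"claw":0.8},{"translation":[0,0,1.8],"yaw":0,"claw":0.8},{"translation":[0,0,3.6],"yaw":0,"claw":0.8},{"translation":[0,0,5.5],"yaw":0,"claw":0.8}]}}

```text
time: 17.75
eef_pos: [422.6, 265.0, 181.1]
tool_rot: [180.0, -0.0, 31.4]
contact_force: [0.5, -0.3, -0.4]
gripper_width: 84.5
grip_force: 0.0
```

```bash
python3 - <<'E'
from w import *
P=look("wrist","w6",{"onpad":(33,50,500)})
from h import *
for u,v in ((317,200),):
    q=P[v-12:v+13,u-10:u+11].reshape(-1,3); q=q[np.isfinite(q).all(1)]
    c=np.linalg.svd(q-q.mean(0),full_matrices=False)[2][2]; print("centre z",q.mean(0).round(1),"tilt deg",np.degrees(np.arccos(abs(c[2]))).round(1))
print(env.state()["eef_pos"])
E
```

```text
tcp [422.6 265.  181.1] yaw [180.   -0.   31.4] F [ 0.5 -0.3 -0.4] w 84.5
wrist onpad [432. 194.] 3821 c [485.5 163.3] size [79.4 50.6] ang 30.8 z 40.5
wrist onpad [316. 195.] 2439 c [422.5 264.9] size [59.6 45.8] ang 30.1 z 42.6
wrist onpad [619. 247.] 645 c [546.9 -41.9] size [ 4.2 54.8] ang 70.5 z 40.5
centre z [420.3 262.7  42.6] tilt deg 0.4
[424.51547482 266.02349435 187.35058524]
```

View pics/w6.png

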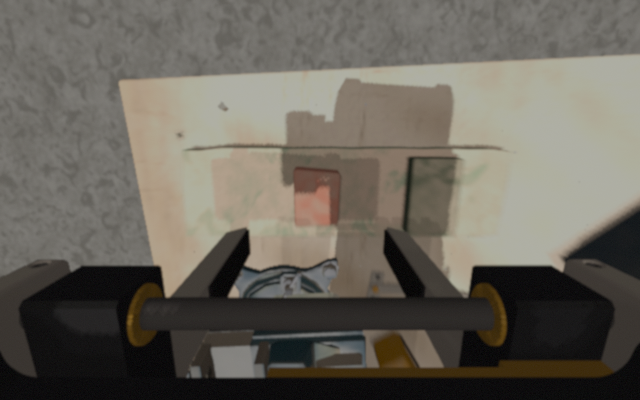

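Both samples lie flat on the pad: the short one at (316,195), tilted 0.4°, and the long one at (432,194). Next I'll go to the handle.

Call:
{"name": "carry_out", "arguments": {"targets": [{"translation":[0,-0.5,1.4],"yaw":0.2,"claw":0.5},{"translation":[0.3,-1.8,2.8],"yaw":0.8,"claw":0.5},{"translation":[0.7,-3.5,3.4],"yaw":1.4,"claw":0.5},{"translation":[1.2,-5.3,3.4],"yaw":2.0,"claw":0.5},{"translation":[1.6,-7.1,3.4],"yaw":2.6,"claw":0.5},{"translation":[2.0,-8.9,3.4],"yaw":3.2,"claw":0.5},{"translation":[2.5,-10.7,3.4],"yaw":3.8,"claw":0.5},{"translation":[2.9,-12.5,3.4],"yaw":4.4,"claw":0.5}]}}

```text
time: 18.8
eef_pos: [495.5, -48.9, 264.6]
tool_rot: [180.0, -0.0, 66.7]
contact_force: [0.9, -0.8, 0.2]
gripper_width: 70.7
grip_force: 0.0
```

Call:
{"name": "carry_out", "arguments": {"targets": [{"translation":[0.4,-1.8,0],"yaw":0.3,"claw":0.3},{"translation":[0.8,-3.6,0],"yaw":0.5,"claw":0.3},{"translation":[1.2,-5.2,0],"yaw":0.5,"claw":0.3},{"translation":[1.5,-6.4,0],"yaw":0.5,"claw":0.3},{"translation":[1.6,-7.0,0],"yaw":0.5,"claw":0.3},{"translation":[1.6,-7.0,0],"yaw":0.5,"claw":0.3},{"translation":[1.6,-7.0,0],"yaw":0.5,"claw":0.3}]}}

```text
time: 19.68
eef_pos: [535.3, -221.4, 264.2]
tool_rot: [180.0, -0.0, 70.6]
contact_force: [-0.6, 0.1, -0.6]
gripper_width: 61.0
grip_force: 0.0
```

```bash
python3 - <<'E'
from w import *
look("wrist","w7",{"lid":(138,150,2000),"bar":(171,182,50)})
look("top","t7",{"lid":(138,150,500),"bar":(171,182,40)})
print(env.state()["eef_pos"])
E
```

```text
tcp [ 535.3 -221.4  264.2] yaw [180.   -0.   70.6] F [-0.6  0.1 -0.6] w 61.0
wrist lid [318. 131.] 55846 c [ 548.3 -189.4] size [274.  193.7] ang 70.7 z 144.2
wrist lid [317. 340.] 3297 c [ 483.9 -367.7] size [ 26.5 187.5] ang 70.7 z 144.0
wrist bar [318. 201.] 1416 c [ 538.3 -218.1] size [111.7   9.6] ang 70.5 z 177.2
tcp [ 535.4 -221.4  264.3] yaw [180.   -0.   70.6] F [-0.1 -0.8  0.4] w 61.4
top lid [389. 222.] 6206 c [ 535.2 -224.9] size [329.1 198.6] ang 70.8 z 143.4
top bar [383. 207.] 144 c [ 536.4 -217.5] size [110.5  11.9] ang 70.3 z 176.1
top bar [559. 341.] 125 c [ 250.  -636.3] size [30.6 29.3] ang 46.7 z 175.4
[ 535.38950949 -221.43092668  264.27200902]
```

View pics/w7.png

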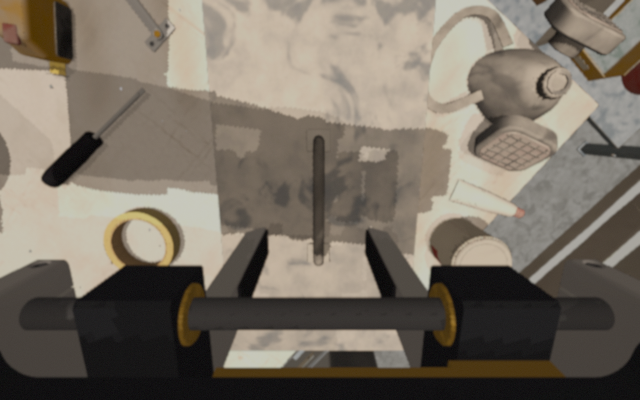

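The bar at (318,201) is centred between the fingers. I'll descend and close on it.

Call:
{"name": "carry_out", "arguments": {"targets": [{"translation":[0.1,0.1,-1.0],"yaw":0,"claw":0.3},{"translation":[0.1,0.1,-2.0],"yaw":0,"claw":0.3},{"translation":[0.1,0.1,-2.9],"yaw":0,"claw":0.3},{"translation":[0.1,0.1,-3.4],"yaw":0,"claw":0.3},{"translation":[0.1,0.1,-3.5],"yaw":0,"claw":0.0},{"translation":[0.1,0.1,-3.5],"yaw":0,"claw":-0.5},{"translation":[0.1,0.1,-3.5],"yaw":0,"claw":-1},{"translation":[0.1,0.1,-3.5],"yaw":0,"claw":-1}], "grip_force": 30}}

```text
time: 20.78
eef_pos: [538.0, -220.0, 176.9]
tool_rot: [180.0, 0.0, 70.6]
contact_force: [0.1, 0.2, 0.2]
gripper_width: 24.5
grip_force: 0.0
```

Call:
{"name": "carry_out", "arguments": {"targets": [{"translation":[0,0,0],"yaw":0,"claw":-1},{"translation":[0,0,0],"yaw":0,"claw":-1},{"translation":[0,0,0],"yaw":0,"claw":-1},{"translation":[0,0,0],"yaw":0,"claw":-1}]}}

```text
time: 21.28
eef_pos: [537.7, -219.8, 176.5]
tool_rot: [-180.0, 0.0, 70.6]
contact_force: [-4.1, 2.3, 3.5]
gripper_width: 8.9
grip_force: 30.0
```

Bar gripped. I'll raise the lid along its arc, slowly at first.

Call:
{"name": "carry_out", "arguments": {"targets": [{"translation":[0.1,-0.04,0.16],"yaw":0,"claw":-1},{"translation":[0.22,-0.08,0.33],"yaw":0,"claw":-1},{"translation":[0.35,-0.12,0.48],"yaw":0,"claw":-1},{"translation":[0.48,-0.17,0.63],"yaw":0,"claw":-1},{"translation":[0.48,-0.17,0.63],"yaw":0,"claw":-1},{"translation":[0.48,-0.17,0.63],"yaw":0,"claw":-1}], "grip_force": 40}}

```text
time: 22.02
eef_pos: [548.6, -223.7, 191.6]
tool_rot: [-179.7, -0.0, 70.6]
contact_force: [-11.8, 5.2, 2.9]
gripper_width: 8.7
grip_force: 40.0
```

Call:
{"name": "carry_out", "arguments": {"targets": [{"translation":[0.13,-0.05,0.15],"yaw":0,"claw":-1},{"translation":[0.27,-0.1,0.29],"yaw":0,"claw":-1},{"translation":[0.42,-0.15,0.42],"yaw":0,"claw":-1},{"translation":[0.57,-0.2,0.54],"yaw":0,"claw":-1},{"translation":[0.73,-0.26,0.66],"yaw":0,"claw":-1},{"translation":[0.89,-0.31,0.77],"yaw":0,"claw":-1},{"translation":[1.22,-0.43,0.96],"yaw":0,"claw":-1},{"translation":[1.22,-0.43,0.96],"yaw":0,"claw":-1}]}}

```text
time: 23.02
eef_pos: [580.1, -234.9, 217.8]
tool_rot: [-180.0, 0.0, 70.6]
contact_force: [-12.9, 5.1, 15.2]
gripper_width: 8.6
grip_force: 40.0
```

Call:
{"name": "carry_out", "arguments": {"targets": [{"translation":[0.18,-0.06,0.12],"yaw":0,"claw":-1},{"translation":[0.36,-0.12,0.21],"yaw":0,"claw":-1},{"translation":[0.54,-0.19,0.29],"yaw":0,"claw":-1},{"translation":[0.72,-0.25,0.35],"yaw":0,"claw":-1},{"translation":[0.9,-0.31,0.41],"yaw":0,"claw":-1},{"translation":[1.07,-0.37,0.45],"yaw":0,"claw":-1},{"translation":[1.07,-0.37,0.45],"yaw":0,"claw":-1},{"translation":[1.07,-0.37,0.45],"yaw":0,"claw":-1}]}}

```text
time: 24.02
eef_pos: [607.0, -244.4, 228.2]
tool_rot: [180.0, 0.0, 70.6]
contact_force: [-5.7, 1.0, 7.2]
gripper_width: 8.6
grip_force: 40.0
```

```bash
cat > lid.py <<'E'
from w import *
y=np.array([.332,.943]); x=np.array([.943,-.332]); H=np.array([537.4,-217.8])+98*x
for c in ("scene","top","wrist"):
    P=look(c,"lid_"+c+str(env.state()["time"]),{})
    q=P.reshape(-1,3); q=q[np.isfinite(q).all(1)]
    r=np.c_[(q[:,:2]-H)@x,(q[:,:2]-H)@y,q[:,2]-108]
    r=r[(abs(r[:,1])<165)&(r[:,0]>-170)&(r[:,0]<45)&(r[:,2]>20)&(r[:,2]<185)&(abs(r[:,1])>60)]
    # robust line z=a+b*s
    best=(0,)
    rng=np.random.default_rng(0)
    for _ in range(400):
        i,j=rng.integers(0,len(r),2); d=r[j,[0,2]]-r[i,[0,2]]; L=np.hypot(*d)
        if L<40: continue
        n=np.array([-d[1],d[0]])/L; k=(abs((r[:,[0,2]]-r[i,[0,2]])@n)<2).sum()
        if k>best[0]: best=(k,np.degrees(np.arctan2(-d[1]*np.sign(d[0]),abs(d[0]))))
    print(c,len(r),best)
E
python3 lid.py
```

```text
tcp [ 607.  -244.4  228.2] yaw [180.    0.   70.6] F [-5.7  1.   7.2] w 8.6
scene 2557 (np.int64(1576), np.float64(44.78280678941582))
tcp [ 607.  -244.4  228.2] yaw [180.    0.   70.6] F [-6.   1.   7.3] w 8.4
top 954 (np.int64(364), np.float64(44.172124749885306))
tcp [ 607.  -244.4  228.2] yaw [180.    0.   70.5] F [-5.2  0.1  7.4] w 8.9
wrist 46981 (np.int64(44159), np.float64(44.61769803742827))
```

All three cameras put the lid at about 44.6°, and it is steady. One last look before handing in.

```bash
python3 - <<'E'
from w import *
look("scene","s9",{"onpad":(36,46,100)})
print(env.spot_point("scene","lid_stay")[:1],env.spot_point("scene","mastic_tin")[:1])
cv2.imwrite("pics/s9c.png",cv2.resize(cv2.imread("pics/s9.png")[90:350,180:460],None,fx=2.1,fy=2.1))
E
```

```text
tcp [ 607.  -244.4  228.2] yaw [180.    0.   70.6] F [-6.   0.4  6.9] w 8.3
scene onpad [221. 321.] 267 c [ 230.1 -375.9] size [37.8 85.9] ang 58.2 z 38.9
[{'point': [266.3, 188.1], 'p': 0.51}] [{'point': [377.0, 309.3], 'p': 0.97}]
```

View pics/s9c.png

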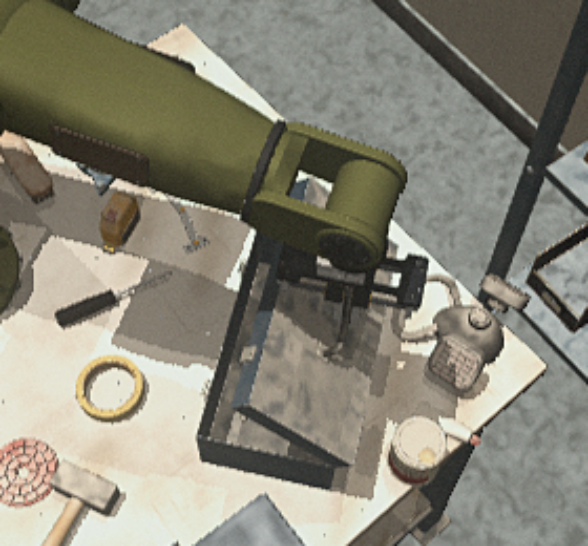

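The picture shows the lid half open with the gripper on its handle at (345,310). The stay at (190,230) and the tin at (418,450) have not moved. The arm hides the pad, and nothing has touched the samples since the last check.

```bash
python3 -c "
from cell import env
print(env.sign_off())"
```

```text
the job is handed in; nothing more can be done
None
```

I handed the job in with both stone samples flat on the foam pad, the lid held by the gripper at about 44.6 degrees, and the stay and tin where they were; the arm hid the pad in the last picture, so I last saw the samples just before I lifted the lid.

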